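# Hold a furniture leg against the sprung plate of a screwing jig

## Task

Pull the cabinet's drawer out to its stop and leave it open, then take the square wooden leg out of it (not the round foot) and press the leg's square end squarely against the middle of the jig's sprung plate, over the screw hole and with the leg low over the jig's bed, so that the plate is steadily pushed back about half of its travel (about 10 N) and never runs onto its end stop. Finish while still gripping and pressing the leg like that, so that someone can drive the screw: do not let go. Leave the round foot in the drawer and do not disturb the other things on the bench.

Things in the scene. Friction and masses are not known exactly. Their poses are not given: they have to be found in the camera images.
- cabinet: Low wooden bench cabinet with one drawer, 200 (x) x 270 (y) x 100 (height) mm, fixed; it may stand on the left or the right. Origin: centre of its underside, on the table; its front looks along its own -x, its z is up.
- drawer (a joint): How far the drawer is out, in m: 0 closed, 0.15 at its stop; it slides along the cabinet's -x with about 1 N of friction. Its inner floor is 22 mm above the table, the inside is 155 mm (x) x 228 mm (y), its walls reach 78 mm and its front board 88 mm above the table. The inside's centre lies at x = -0.0015 - (joint value) in the cabinet's frame.
- cabinet_drawer0_handle (a point): Middle of the drawer's straight steel bar handle: 11 mm round, 120 mm long along the cabinet's y, its axis 35 mm in front of the drawer's front and 62 mm above the table. It is carried on two 8 mm stalks 51 mm either side of the middle. It moves with the drawer.
- leg: Short dark-stained wooden furniture leg lying in the drawer, about 0.13 kg: a square part 80 long x 40 x 40 mm with a turned round foot, 26 mm in diameter and 25 mm long, on its -x end. Origin: centre of the square part's underside (as it lies in the drawer, 20 mm below the leg's axis). x runs along the leg towards its flat square end, z up. In the drawer its x points roughly along the cabinet's x (to within about 0.2 rad).
- leg_top (a point): Centre of the leg's flat square end face (40 mm along x and 20 mm up from the leg's origin); same axes as the leg.
- round_foot: Turned round furniture foot of the same dark wood, 48 mm in diameter, 45 mm high, standing in the other half of the drawer; to be left there. Origin: centre of its underside.
- jig: Fixed screwing jig: a plywood bed 340 (x) x 160 (y) x 12 mm (top 12 mm above the table), from x = -270 to +70 mm in its own frame, with a dark steel bracket that carries the sprung plate; bracket top 68 mm above the table. Origin: on the table at the jig's middle line; its x is the pressing direction (horizontal, away from the open end of the bed), z up.
- plate: Dark wooden plate standing across the jig, 18 mm thick, 110 mm wide (y), 50 mm high (from 9 mm to 59 mm above the table, its foot sunk in a slot of the bed). It slides only along the jig's +x, against springs. Origin: centre of the face that looks along the jig's -x (the face to press on), 34 mm above the table, x = -110 mm in the jig's frame at rest; same axes as the jig.
- plate_hole (a point): The screw hole, a dark dot in a steel ring at the centre of that face (the plate's origin); the leg's end is pressed centrally onto it. A leg that rests on the bed has its axis 2 mm below the hole.
- plate_slide (a joint): How far the sprung plate is pushed back, in m: 0 at rest, end stop at 0.032. The springs need 0.6 N per mm (600 N/m, no preload): half of the travel, 0.016, is 9.6 N.
- tape: Tape measure, 60 x 30 x 55 mm, standing on the rear part of the cabinet's top; not to be disturbed. Origin: centre of its underside.
- tack_tin: Round tin, 50 mm in diameter, 35 mm high, on the jig's bed behind the bracket; not to be disturbed. Origin: centre of its underside.
- screwdriver: Screwdriver, 200 mm long, 26 mm thick, lying on the table between cabinet and jig; not to be disturbed. Origin: middle of its length, on the table; x along it.
- mallet: Hammer, 260 mm long, lying at the left side of the table; not to be disturbed. Origin: middle of its length, on the table; x along it.
- thread: Cone of thread, 56 mm in diameter, 100 mm high, standing at the right side; not to be disturbed. Origin: centre of its underside.
- jar: Clear jar, 64 mm in diameter, 85 mm high, standing at the left side; not to be disturbed. Origin: centre of its underside.
- staple_lifter: Staple lifter (hand tool with wooden handle), 190 mm long, 36 mm wide, lying at the right side; not to be disturbed. Origin: near the middle of its length, on the table; x along it.

How it is judged (in metres and radians):
On the way, in this order (a step that is already met when the one before it is completed fails the run):
1. the drawer is out to its stop (within 10 mm) (value of joint drawer above 0.14 m), for 0.2 s.
2. the leg is out of the drawer, gripped and over the jig (contact force between the fingers and leg above 1 N and horizontal distance between leg and jig below 0.32 m and horizontal distance between leg and round_foot above 0.15 m), for 0.1 s.
At the end, for the whole second after the job is handed in: Leg gripped, at rest, its square end on the plate with 6 to 14 N (plate back 10 to 23 mm), within 12 mm of the hole sideways and in height and 0.14 rad of square; robot not touching the plate; drawer still out by more than 100 mm with the round foot in it (contact force between leg and plate between 6 and 14 N and value of joint plate_slide between 0.009 and 0.0245 m and y of leg_top in the frame of plate_hole between -0.012 and 0.012 m and z of leg_top in the frame of plate_hole between -0.012 and 0.012 m and x of leg_top in the frame of plate_hole between -0.006 and 0.004 m and angle between the x axis of leg and the x axis of plate, either way round below 0.14 rad and x of round_foot in the frame of cabinet_drawer0_handle between 0.05 and 0.205 m and height (world z) of round_foot below 0.06 m and distance between round_foot and cabinet_drawer0_handle below 0.28 m and value of joint drawer above 0.1 m and contact force between the fingers and leg above 2 N and contact force between each of the arm, the fingers and plate below 0.5 N and linear speed of leg below 0.01 m/s); the arm keeps its last pose, push and grip.
It fails at once if the sprung plate is run onto its end stop (value of joint plate_slide above 0.0305 m).
It fails at once if a bystander on the bench is disturbed (moved by more than 40 mm) (distance of any of tape, tack_tin, screwdriver, mallet, thread, jar, staple_lifter from where it was at the start of the episode above 0.04 m).
It also fails if it takes over 61 s, if anything falls off the work surface, if the arm or the gripper's body presses on something with over 40 N, if the wrist force passes 120 N, or if a joint passes its speed limit or range.

## Robot

A 6-joint arm with a two-finger parallel gripper is mounted at the origin on the work surface. World frame = base frame: x ahead of the robot, y to its left, z up, the work surface at z = 0. Lengths are in mm, angles in rad, forces in N, time in s.
With the tool pointing down it reaches from about 350 to 775 mm from the base axis. Payload 7.3 kg.
Tool frame: the origin (TCP) lies between the finger pads; the fingertips stand tcp_to_tips ahead of it and the grasp point (between the pads) lies 3 mm ahead of it (tcp_to_tips is the distance from the TCP to the fingertips, in mm); z points along the fingers, y is the direction in which the jaws open and shut (so a half turn about z gives the same grasp; the last joint's range is limited). The gripper opens to 92 mm and grips with 3 to 60 N. Pads are 19 mm wide; open, the fingers measure 130 mm over their backs; the gripper's body (75 mm by 190 mm) begins 47 mm behind the grasp point.
Start: joints at [-1.493, 0.342, 1.524, -0, 1.275, -0.146], TCP at [116.538, -511.92, 248.741] pointing down, gripper open.
Joint ranges: [-2.53, 2.53], [-0.77, 2.02], [0.04, 2.7], [-1, 4.14], [0.28, 2.66], [-3.11, 3.11]. Speed limits (rad/s): [2.57, 2.57, 3.14, 3.14, 3.14, 3.14].

## Interface

Orientations are given as a unit quaternion [w, x, y, z].
In Python, from rig import movep, movel, movej, command_gripper, sleep, inverse_kinematics, get_state, read_camera, MotionError, job_done, search_frame, tcp_to_tips gives the robot as it stands. Calls block until the motion is done:
- movep(position, orientation): joint-space move of the TCP to a pose.
- movel(position, rot=None, vel=150, max_force=None): straight line of the TCP; rot=None keeps the orientation; vel is the mean speed in mm/s. With max_force (N) it stops when the force on the tool has changed by that much, and returns True; else False.
- movej(angles): joint-space move.
- command_gripper(opening, f_grip=None): finger opening in mm; f_grip is the grip in N (None keeps the last); returns when the fingers have stopped.
- sleep(seconds).
- inverse_kinematics(position, orientation): joint angles nearest the present ones, or None.
- get_state(): the state.
- read_camera(name): name is "scene" or "side" or "wrist"; returns a dict with "color" (400x640x3 uint8, red, green, blue), "fx", "fy", "cx", "cy" (pixels), "distortion" ([k1, k2, p1, p2, k3] as OpenCV has them; the pictures are not rectified), "rvec" (rotation vector, rad) and "tvec" (3), from world to camera coordinates, as OpenCV has them; the wrist camera has in their place "T_tool_cam" (4x4, takes a point from camera to tool coordinates, whose origin is the TCP and whose axes are the flange's). Camera axes: x right, y down, z forward; pixel columns grow to the right and rows downward; lengths in mm; the calibration is good to about 2 mm. A picture is of the moment at which its call begins: read the wrist's pose just before it. There is no depth.
A pose or a line that the arm cannot do raises MotionError and nothing moves.
- job_done(): hands the job in, once; it reports no verdict.
Trained networks look in a picture, given as the dict that the camera call returned (one of the last four; its "shot" number tells which), for a name from the list of things; names that differ only in an ending like _2 or _b are one class to them, and where a whole thing is asked for, a point or a joint stands for the part that bears it (a point fixed in the world has none). Each returns a list of dicts, best first, with "p" (0 to 1); they miss things now and then, are a little off and sometimes report something else, mostly with a low value. They report only what shows in the picture. A call takes as long as a camera call.
- search_frame(picture, label): "rect" ([left, top, right, bottom] in pixels, round what is visible of it).
The state is a dict: "t": time; "qpos": joint angles; "joint_velocities": joint speeds; "joint_efforts": joint torques, N m; "ee_pos": TCP position; "tcp_rot": TCP orientation; "ft_force": force on the tool from outside, world axes, zero at the start; "ft_torque": the same for the moment, N m; "gripper_width": finger opening in mm.
Only numpy, scipy, OpenCV 4.12 (cv2) and the standard library are available. Lean on these libraries where they do the work, as an engineer would, in place of code of your own. Each camera call takes 0.05 s, during which the arm holds its last target. There are 200 camera calls.

## Working session

There is one attempt and no reset: what is moved stays moved. The work goes in short steps, each a Python script; the robot and the scene stay as the last script left them, time stands still between calls to the robot, and variables do not carry over. Pictures are saved under pics/ and viewed, on a budget of 10 in all, crops included, one or two more only if the job needs it, and the job is handed in when it is done.

```bash
ls; mkdir -p pics; cat > h.py <<'E'
import numpy as np, cv2
from rig import *
from scipy.spatial.transform import Rotation as R
def save(d,n): cv2.imwrite('pics/'+n,cv2.cvtColor(d['color'],cv2.COLOR_RGB2BGR))
def q2R(q): return R.from_quat([q[1],q[2],q[3],q[0]]).as_matrix()
def R2q(M): 
    x=R.from_matrix(M).as_quat(); return [x[3],x[0],x[1],x[2]]
def cam(d,st=None):
    K=np.array([[d['fx'],0,d['cx']],[0,d['fy'],d['cy']],[0,0,1.]])
    D=np.array(d['distortion'],float)
    if 'T_tool_cam' in d:
        T=np.eye(4);T[:3,:3]=q2R(st['tcp_rot']);T[:3,3]=st['ee_pos']
        T=T@np.array(d['T_tool_cam']); Rw=T[:3,:3].T; t=-Rw@T[:3,3]
    else:
        Rw=cv2.Rodrigues(np.array(d['rvec'],float))[0]; t=np.array(d['tvec'],float).ravel()
    return K,D,Rw,t
def ray(c,uv):
    K,D,Rw,t=c
    p=cv2.undistortPoints(np.array([[uv]],float),K,D)[0,0]
    v=Rw.T@np.array([p[0],p[1],1]); return -Rw.T@t, v/np.linalg.norm(v)
def onz(c,uv,z):
    o,v=ray(c,uv); return o+v*(z-o[2])/v[2]
def tri(obs):
    A=np.zeros((3,3));b=np.zeros(3);rs=[ray(c,u) for c,u in obs]
    for o,v in rs:
        P=np.eye(3)-np.outer(v,v);A+=P;b+=P@o
    X=np.linalg.solve(A,b); return X,[np.linalg.norm((np.eye(3)-np.outer(v,v))@(X-o)) for o,v in rs]
def proj(c,X):
    K,D,Rw,t=c
    return cv2.projectPoints(np.array(X,float).reshape(-1,1,3),cv2.Rodrigues(Rw)[0],t,K,D)[0].reshape(-1,2)
def down(yaw): # jaw axis y; tool z down; tool x at angle yaw
    c,s=np.cos(yaw),np.sin(yaw)
    return R2q(np.array([[c,s,0],[s,-c,0],[0,0,-1.]]))
E
python3 - <<'E'
from h import *
print(tcp_to_tips); s=get_state(); print(s['tcp_rot'],s['t'],s['ft_force'])
ims=[]
for n in ['scene','side']:
    d=read_camera(n); save(d,n+'0.png'); c=cam(d); print(n,'campos',-c[2].T@c[3])
    for l in ['cabinet','cabinet_drawer0_handle','jig','plate','plate_hole','tape','tack_tin','screwdriver','mallet','thread','jar','staple_lifter']:
        for r in search_frame(d,l)[:1]: print(l,r['p'],np.round(r['rect']))
E
```

```text
pics
22.0
[-7.59295473e-04  9.93740888e-01  1.11707074e-01  1.58640429e-05] 0.0 [ 0.00875812 -0.24116878 -0.21489925]
scene campos [1422.44867244  143.05767086  712.12624045]
cabinet 0.93 [326. 210. 443. 295.]
cabinet_drawer0_handle 0.48 [341. 208. 432. 217.]
jig 0.85 [193. 194. 275. 268.]
plate 0.52 [220. 208. 257. 220.]
plate_hole 0.81 [217. 210. 255. 232.]
tape 0.82 [376. 216. 400. 248.]
tack_tin 0.67 [230. 241. 248. 262.]
screwdriver 0.64 [300. 213. 324. 256.]
mallet 0.89 [466. 221. 511. 290.]
thread 0.97 [145. 201. 167. 231.]
jar 0.91 [446. 179. 474. 210.]
staple_lifter 0.5 [162. 175. 201. 204.]
side campos [-492.45413113  995.32192799 1032.67545058]
cabinet 0.92 [216. 190. 312. 262.]
cabinet_drawer0_handle 0.85 [246. 212. 314. 258.]
jig 0.98 [322. 174. 390. 223.]
plate 0.58 [352. 180. 377. 203.]
plate_hole 0.49 [352. 181. 371. 206.]
tape 0.84 [246. 193. 266. 211.]
tack_tin 0.6 [325. 182. 337. 195.]
screwdriver 0.51 [308. 208. 340. 234.]
thread 0.49 [390. 157. 404. 180.]
jar 0.89 [244. 288. 269. 320.]
staple_lifter 0.68 [434. 190. 457. 202.]
```

View pics/scene0.png

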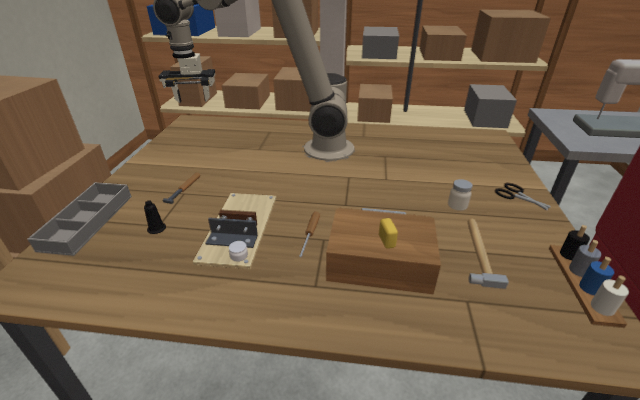

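View pics/side0.png

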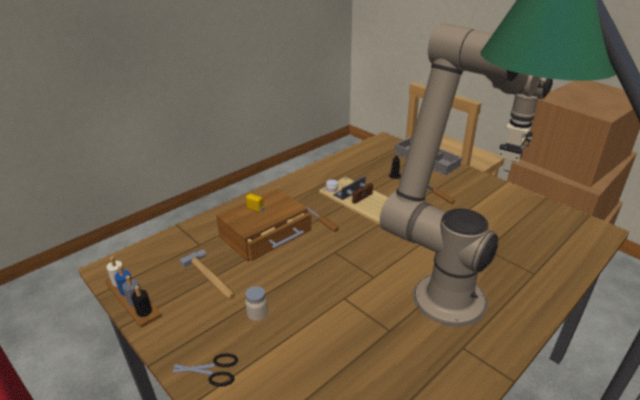

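```bash
python3 - <<'E'
from h import *
d=read_camera('scene'); c=cam(d); e=read_camera('side'); f=cam(e)
for n,uv,z in [('cabFL?',(437,219),100),('cabFR',(332,211),100),('cabBL',(437,256),100),('cabBR',(330,251),100),('jig nearL',(276,196),12),('jig nearR',(231,194),12),('jig farR',(198,259),12),('jig farL',(246,264),12),('handle',(386,212),62),('h-a',(363,210),62),('h-b',(406,213),62)]: print(n,np.round(onz(c,uv,z)))
for n,uv,z in [('cabFL',(248,241),100),('cabFR',(309,211),100),('cabBR',(276,191),100),('handle',(287,238),62),('h-a',(271,245),62),('h-b',(302,231),62)]: print('side',n,np.round(onz(f,uv,z)))
print(tri([(c,(385,211.5)),(f,(287,238))]))
w=read_camera('wrist'); print(w['T_tool_cam'],w['fx'],w['cx'],w['cy'])
E
```

```text
cabFL? [589. 356. 100.]
cabFR [588.  70. 100.]
cabBL [738. 337. 100.]
cabBR [753.  82. 100.]
jig nearL [ 406. -138.   12.]
jig nearR [ 413. -294.   12.]
jig farR [ 734. -280.   12.]
jig farL [ 736. -145.   12.]
handle [522. 225.  62.]
h-a [520. 157.  62.]
h-b [519. 283.  62.]
side cabFL [559. 348. 100.]
side cabFR [550.  88. 100.]
side cabBR [739.  87. 100.]
side handle [522. 215.  62.]
side h-a [530. 279.  62.]
side h-b [517. 152.  62.]
(array([520.16573414, 219.60302128,  63.95987928]), [np.float64(2.343451653744884), np.float64(2.343451653744952)])
[[-4.37609095e-04 -9.56106666e-01 -2.93018518e-01  7.94624766e+01]
 [ 9.99999773e-01 -5.68568448e-04  3.61762418e-04  3.74705860e-01]
 [-5.12484543e-04 -2.93018293e-01  9.56106698e-01 -1.35440074e+02]
 [ 0.00000000e+00  0.00000000e+00  0.00000000e+00  1.00000000e+00]] 298.89059573868445 320.91267218584164 200.32636320006034
```

```bash
python3 - <<'E'
from h import *
import pickle
out={}
q=down(np.pi/2)
def shot(n,p):
    movep(p,q); s=get_state(); d=read_camera('wrist'); save(d,n+'.png'); out[n]=(s['ee_pos'],s['tcp_rot'],cam(d,s)); 
    for l in ['plate_hole','plate','cabinet_drawer0_handle']:
        for r in search_frame(d,l)[:1]: print(n,l,r['p'],np.round(r['rect'],1))
shot('j1',[420,-260,260]); shot('j2',[420,-160,300]); shot('c1',[480,120,280]); shot('c2',[480,190,280])
pickle.dump(out,open('w.pkl','wb')); print(get_state()['t'])
A=[cv2.imread('pics/%s.png'%n) for n in ['j1','c1']]
E
```

```text
j1 plate_hole 0.59 [429.6  93.1 489.  187.5]
j2 plate_hole 0.66 [412.4 171.9 481.5 240.8]
j2 plate 0.73 [413.4 165.7 482.5 242.6]
c1 cabinet_drawer0_handle 0.84 [346.    0.  423.5 212.6]
c2 cabinet_drawer0_handle 0.68 [344.8  31.3 421.5 267.1]
5.7167
```

View pics/j1.png

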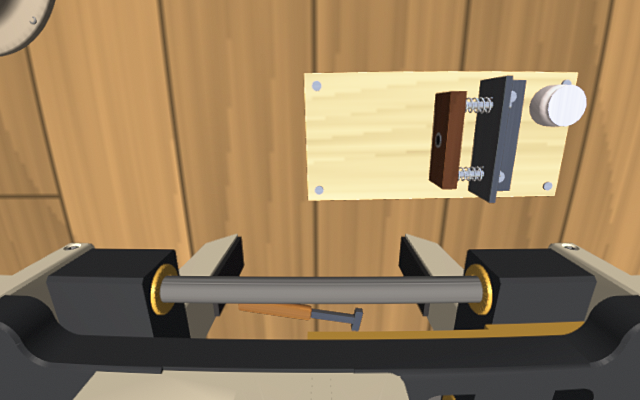

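View pics/c1.png

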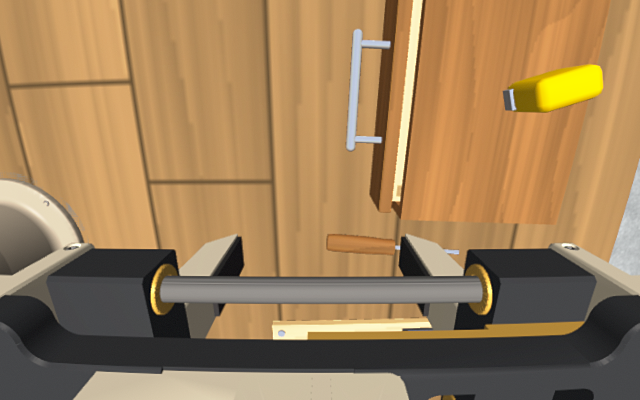

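View pics/c2.png

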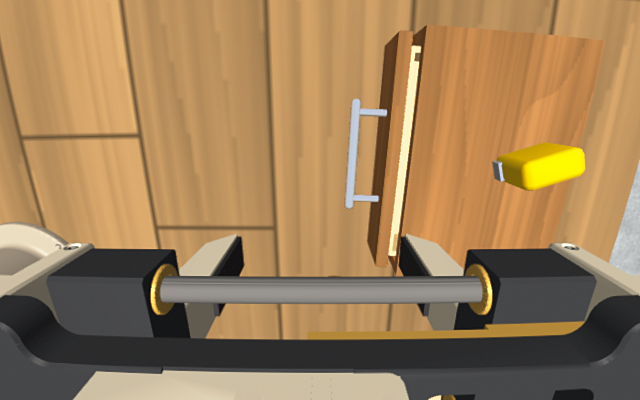

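```bash
python3 - <<'E'
from h import *
import pickle
o=pickle.load(open('w.pkl','rb')); j1,j2,c1,c2=[o[k][2] for k in ['j1','j2','c1','c2']]
top,e1=tri([(c1,(357.5,32)),(c2,(356,101))]); bot,e2=tri([(c1,(351,149)),(c2,(349,206))])
print(top,e1,bot,e2,np.linalg.norm(top-bot))
for uv in [(357.5,32),(351,149)]: print(onz(c1,uv,62))
for uv in [(356,101),(349,206)]: print(onz(c2,uv,62))
print('cab',[np.round(onz(c2,uv,100),1) for uv in [(429,26),(601,40)]],np.round(onz(c1,(400,218),100),1))
P=[onz(j1,uv,12) for uv in [(305,74),(577,72),(308,200),(555,196)]]
print(np.round(P,1)); print('hole',onz(j1,(438,140),34))
E
```

```text
[519.79042028 278.0620702   60.44532766] [np.float64(0.029060713762436893), np.float64(0.029060713762431068)] [515.79161224 152.14515805  58.23322144] [np.float64(0.36410188917853203), np.float64(0.3641018891785301)] 125.99981207923592
[519.64693587 277.71299327  62.        ]
[515.78026415 152.62439307  62.        ]
[519.58694367 278.02387733  62.        ]
[515.05192748 153.39551519  62.        ]
cab [array([583.2, 346.7, 100. ]), array([760.6, 340.7, 100. ])] [569.5  80.2 100. ]
[[ 400.9 -141.3   12. ]
 [ 737.1 -133.9   12. ]
 [ 402.3 -299.    12. ]
 [ 742.3 -293.9   12. ]]
hole [ 560.45513801 -217.19271384   34.        ]
```

```bash
python3 - <<'E'
from h import *
yc=-0.033; X=np.array([np.cos(yc),np.sin(yc),0]); q=down(np.pi/2+yc)
h=np.array([517,215.5,67.])
command_gripper(25,20); movep(h+[0,0,60],q)
print('contact',movel(h,q,80,max_force=8)); print(get_state()['ee_pos'],get_state()['ft_force'])
command_gripper(5,25); print(get_state()['gripper_width'])
a=np.array(get_state()['ee_pos'])
print('stop',movel(a-X*158,q,80,max_force=12)); s=get_state(); print((a-np.array(s['ee_pos'])),s['ft_force'],s['gripper_width'],s['t'])
sleep(.2)
p=np.array(get_state()['ee_pos'])
command_gripper(25,20); movel(p+[0,0,100],q,150); 
d=read_camera('side'); 
q=down(np.pi/2)
import pickle; out={}
def shot(n,p):
    movep(p,q); s=get_state(); d=read_camera('wrist'); save(d,n+'.png'); out[n]=(s['ee_pos'],s['tcp_rot'],cam(d,s)); 
    for l in ['leg','leg_top','round_foot','cabinet_drawer0_handle','cabinet']:
        for r in search_frame(d,l)[:1]: print(n,l,r['p'],np.round(r['rect'],1))
shot('d1',[450,100,280]); shot('d2',[450,170,300])
pickle.dump(out,open('w2.pkl','wb')); print(get_state()['t'])
E
```

```text
contact False
[517.38408178 215.6066772   67.46362762] [-0.31467305 -0.38810195  0.88325069]
9.969866329929605
stop True
[ 1.41882218e+02 -5.55697520e+00 -2.59572962e-02] [ 2.64836488 -0.34477809 -0.79171356] 10.09312384174113 10.4333
d1 leg 0.86 [322.6 105.  415.6 143.6]
d1 leg_top 0.63 [323.6 104.8 416.6 147.1]
d1 round_foot 0.87 [355.5   0.  401.1  53.2]
d1 cabinet_drawer0_handle 0.93 [247.6   1.5 452.8 192.1]
d1 cabinet 0.9 [249.2   0.  640.  208.8]
d2 leg 0.9 [320.5 159.8 405.8 197.8]
d2 leg_top 0.66 [322.3 159.2 404.8 198.2]
d2 round_foot 0.63 [350.7  74.8 390.  114. ]
d2 cabinet_drawer0_handle 0.65 [256.2   9.8 445.7 235.3]
d2 cabinet 0.59 [253.6   9.3 619.4 256.8]
13.75
```

View pics/d1.png

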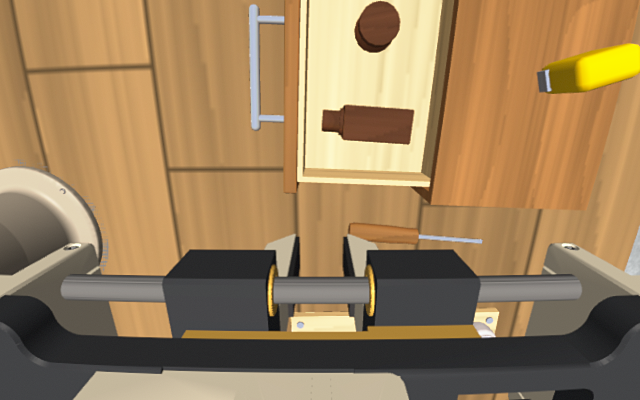

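View pics/d2.png

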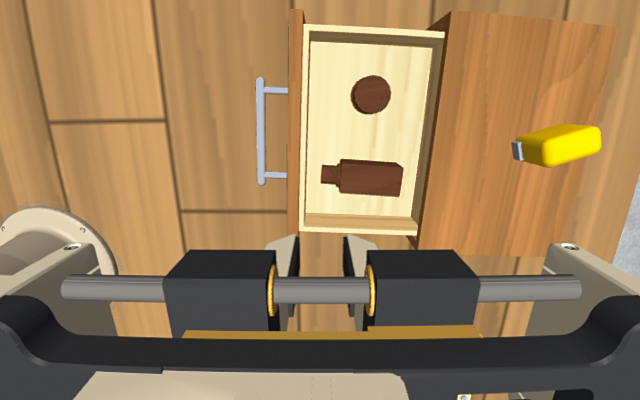

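```bash
cat > legfit.py <<'E'
from h import *
from scipy.optimize import minimize
def legpts(x,y,a,z):
    p=[[sx*40,sy*20,h] for sx in(-1,1) for sy in(-1,1) for h in(0,40)]
    f=[[xx,13*np.cos(t),20+13*np.sin(t)] for xx in(-40,-65) for t in np.linspace(0,2*np.pi,16)]
    c,s=np.cos(a),np.sin(a); M=np.array([[c,-s,0],[s,c,0],[0,0,1]])
    return [np.array(k)@M.T+[x,y,z] for k in (p,f)]
def sil(c,parts):
    m=np.zeros((1600,2560),np.uint8)
    for k in parts: cv2.fillConvexPoly(m,cv2.convexHull((proj(c,k)*4+2).astype(np.int32)),255)
    return cv2.resize(m,(640,400),interpolation=cv2.INTER_AREA)/255.
def mask(img,rect):
    m=np.zeros(img.shape[:2]); l,t,r,b=[int(v) for v in rect]; l-=6;t-=6;r+=6;b+=6
    g=img[t:b,l:r].max(2); th,_=cv2.threshold(g,0,255,cv2.THRESH_OTSU); m[t:b,l:r]=g<th; return m
def fit(views,x0,free_z=False):
    def cost(v): return sum(np.abs(sil(c,legpts(v[0],v[1],v[2]/100,v[3] if free_z else x0[3]))-m).sum() for c,m in views)
    v0=[x0[0],x0[1],x0[2]*100]+([x0[3]] if free_z else [])
    S=np.vstack([v0]+[np.array(v0)+8*np.eye(len(v0))[i] for i in range(len(v0))])
    r=minimize(cost,v0,method='Nelder-Mead',options=dict(initial_simplex=S,xatol=.05,fatol=.5)); return r.x,r.fun,sum(m.sum() for _,m in views)
E
python3 - <<'E'
from legfit import *
import pickle
o=pickle.load(open('w2.pkl','rb')); c1,c2=o['d1'][2],o['d2'][2]
I=[cv2.imread('pics/%s.png'%n) for n in('d1','d2')]
V=[(c1,mask(I[0],(322,105,416,144))),(c2,mask(I[1],(320,160,406,198)))]
x0=onz(c1,(375,125),50); print(x0)
print(fit(V,[x0[0],x0[1],-.03,22])); print(fit(V,[x0[0],x0[1],-.03,22],True))
print('foot',np.round(onz(c2,(371,94),60)))
print('handle',[tri([(c1,a),(c2,b)])[0] for a,b in [((254,8),(260.5,80)),((257,127),(262,182))]],onz(c2,(260.5,80),62),onz(c2,(262,182),62))
print('cab',[np.round(onz(c2,u,100)) for u in [(451,11),(417,250),(614,28)]],[np.round(onz(c1,u,100)) for u in [(453,0),(432,204)]])
E
```

```text
[512.87786585 161.3631006   50.        ]
(array([513.3727551 , 162.53796915,  -6.76470138]), np.float64(277.1882352941177), np.float64(5387.0))
(array([514.49837212, 161.97266517,  -6.60634404,  16.81274918]), np.float64(182.91764705882355), np.float64(5387.0))
foot [509. 268.  60.]
handle [array([378.37277388, 283.12984316,  60.69149906]), array([374.43605298, 159.80289383,  61.13634537])] [378.70656261 283.01849296  62.        ] [374.1687602  159.96739378  62.        ]
cab [array([581., 347., 100.]), array([570.,  83., 100.]), array([761., 339., 100.])] [array([573., 279., 100.]), array([572.,  79., 100.])]
```

```bash
python3 - <<'E'
from h import *
yc=-0.035; X=np.array([np.cos(yc),np.sin(yc),0]); q=down(np.pi/2+yc)
h=np.array([376.4,221.4,67.])
command_gripper(25,20); movep(h+[0,0,60],q)
print('contact',movel(h,q,100,max_force=8))
command_gripper(5,40); a=np.array(get_state()['ee_pos'])
print('stop',movel(a-X*12,q,40,max_force=20)); s=get_state(); print(a-np.array(s['ee_pos']),s['ft_force'],s['gripper_width'])
sleep(.2); p=np.array(get_state()['ee_pos'])
command_gripper(25); movel(p+[0,0,90],q,150)
# leg
yl=-0.066; g=np.array([514-5,162.+.3,0]); q=down(yl)
command_gripper(58)
movep(g+[0,0,180],q)
print('down',movel(g+[0,0,49],q,100,max_force=8)); print(get_state()['ee_pos'],get_state()['ft_force'])
command_gripper(30,45); s=get_state(); print('width',s['gripper_width'],s['t'])
movel(g+[0,0,170],q,120); s=get_state(); print(s['gripper_width'],s['ft_force'],s['t'])
d=read_camera('wrist'); save(d,'g1.png'); e=read_camera('scene'); save(e,'g1s.png')
for n,i in(('w',d),('s',e)):
  for l in['leg','round_foot','tape']: print(n,l,[(r['p'],np.round(r['rect'])) for r in search_frame(i,l)[:1]])
E
```

```text
contact False
stop True
[ 1.22013927 -0.05859682 -0.05025657] [ 2.6751327  -1.11554096  0.32468522] 9.863544463598256
down False
[509.42259405 162.38470478  49.59401766] [ 1.13462113 -0.57909541  0.03711008]
width 39.54931891393071 21.5083
39.923103087012606 [ 0.04622365 -0.46244325 -0.65168057] 22.6667
w leg [(0.79, array([278., 177., 368., 334.]))]
w round_foot [(0.95, array([174., 180., 237., 236.]))]
w tape []
s leg [(0.69, array([361., 166., 375., 196.]))]
s round_foot [(0.58, array([394., 205., 407., 214.]))]
s tape [(0.61, array([377., 214., 397., 248.]))]
```

View pics/g1.png

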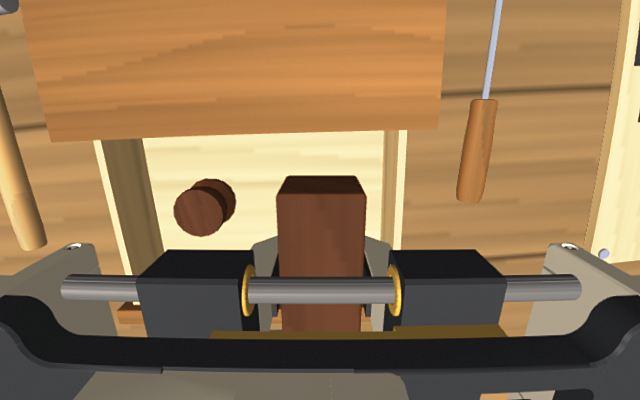

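```bash
python3 - <<'E'
from h import *
s=get_state(); d=read_camera('wrist'); c=cam(d,s)
M=q2R(s['tcp_rot']); 
for uv in[(279,193),(365,193)]: print('end edge in tool',M.T@(onz(c,uv,s['ee_pos'][2]+12.4)-s['ee_pos']))
yj=.016; q=down(yj); X=np.array([np.cos(yj),np.sin(yj),0]); hole=np.array([560.5,-217.2,0])
p=hole-X*72
movep(p+[0,0,170],q); print(get_state()['t'])
print('down',movel(p+[0,0,43],q,80,max_force=6)); s=get_state(); print(s['ee_pos'],s['ft_force'],s['gripper_width'],s['t'])
d=read_camera('wrist'); save(d,'p1.png')
e=read_camera('scene'); cv2.imwrite('pics/p1s.png',cv2.resize(cv2.cvtColor(e['color'][170:290,170:330],cv2.COLOR_RGB2BGR),None,fx=4,fy=4,interpolation=3))
E
```

```text
end edge in tool [ 45.17339225 -17.52569306 -12.41907051]
end edge in tool [ 45.15198862  19.25657537 -12.4164442 ]
24.5333
down False
[ 488.7500522  -218.51749486   43.44559733] [ 0.18571364 -0.11302297 -1.75839382] 39.97464556635355 26.275
```

View pics/p1.png

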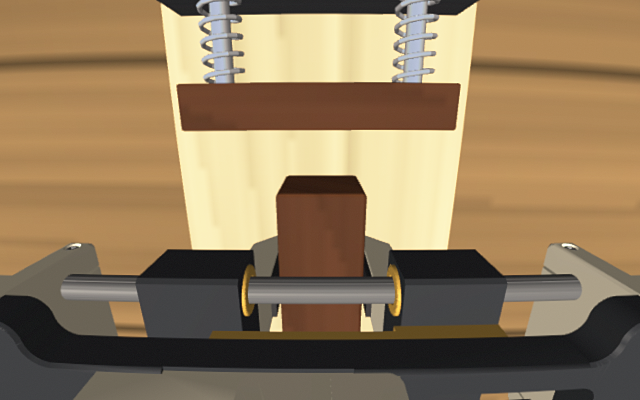

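```bash
python3 - <<'E'
from h import *
yj=.016; X=np.array([np.cos(yj),np.sin(yj),0])
P=np.array([488.4,-218.4+.3,41.3]); movel(P,None,40); sleep(.2)
s=get_state(); f0=np.array(s['ft_force']); p0=np.array(s['ee_pos']); print(p0,f0)
hit=movel(P+X*36,None,20,max_force=3); s=get_state(); print('hit',hit,(np.array(s['ee_pos'])-p0)@X,s['ft_force']-f0)
k=(np.array(s['ee_pos'])-p0)@X
for i in range(12):
    sleep(.15); s=get_state(); f=-(np.array(s['ft_force'])-f0)@X; t=(np.array(s['ee_pos'])-p0)@X
    print(round(k,1),round(t,2),round(f,2),s['gripper_width'])
    if f>9.0 or t>26+21: break
    k+=min(4,max(.5,(9.6-f)/.6)); movel(P+X*k,None,20)
d=read_camera('wrist'); save(d,'f1.png'); print(get_state()['ee_pos'],get_state()['t'])
e=read_camera('scene'); save(e,'f1s.png')
for l in ['round_foot','screwdriver','tape','tack_tin','thread','jar','mallet','staple_lifter']: print(l,[(r['p'],np.round(r['rect'])) for r in search_frame(e,l)[:1]])
E
```

```text
[ 488.39679925 -218.10101776   41.29415825] [-0.09019652  0.58364093 -1.94150741]
hit True 31.152710363867488 [-2.39784696 -1.23476188  1.26689839]
31.2 30.6 1.39 40.02150958753955
35.2 34.64 4.8 39.85602163239427
39.2 38.33 6.54 39.69344236286798
43.2 41.86 8.4 39.724689764562314
45.2 43.6 9.25 39.583822673864766
[ 531.97774306 -217.09456584   41.02764911] 30.3833
round_foot [(0.61, array([392., 206., 407., 212.]))]
screwdriver [(0.7, array([301., 213., 324., 252.]))]
tape [(0.76, array([377., 216., 398., 248.]))]
tack_tin []
thread [(0.97, array([143., 201., 166., 231.]))]
jar [(0.88, array([447., 179., 477., 207.]))]
mallet [(0.9, array([468., 221., 510., 288.]))]
staple_lifter []
```

View pics/f1.png

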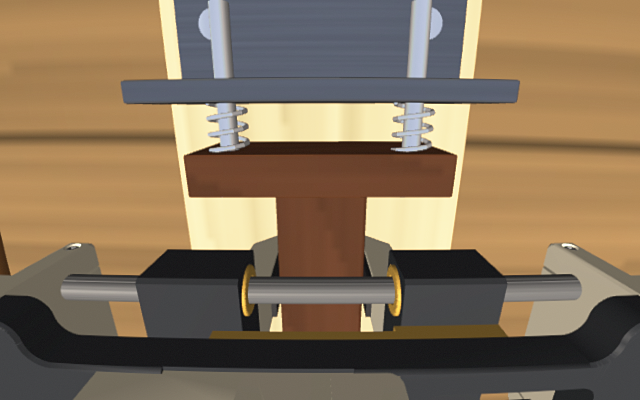

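```bash
python3 - <<'E'
from h import *
for i in range(3):
    sleep(.3); s=get_state(); print(s['ft_force'],np.round(s['ee_pos'],2),s['gripper_width'],s['t'])
if 5.5<-(s['ft_force'][0])-.0<13: job_done(); print('done')
E
```

```text
[-9.46817506  0.09103831 -0.06182395] [ 531.99 -217.13   41.01] 39.50715046391824 31.1333
[-9.75978605  0.86709641 -1.11616279] [ 531.96 -217.09   40.99] 40.021426581811795 31.4333
[-8.96629476 -0.30479431 -1.01577642] [ 531.97 -217.11   41.01] 39.8898956696175 31.7333
the job is handed in; nothing more can be done
done
```

I opened the drawer, took the leg out and pressed its square end against the sprung plate. I handed the job in at about 31.7 s with the leg still gripped and pressing; no verdict was reported.

- **Drawer:** The first pull stopped after 142 mm. A second, harder pull with a 20 N limit moved it only 1 mm more, so I took it to be at its stop. It looked slightly ajar at the start.
- **Leg:** The grip width held at about 40 mm throughout. The wrist camera put the leg's end about 45 mm ahead of the TCP and within 1 mm of centre.
- **Pressing:** The push was steady at 9 to 9.8 N. The TCP advanced about 15 mm after contact, which fits the 0.6 N/mm springs. The wrist picture shows the leg within about 1–2 mm of the plate's middle, with no visible tilt. I set its height from the grip, with its axis about 33.5 mm above the table and the hole at 34 mm.
- **Other things:** In the last scene image the round foot was where it had been in the drawer. The tape, screwdriver, mallet, thread and jar matched their starting positions.
- **Not confirmed:** The network did not report the tack tin or the staple lifter in that last image. The arm never went near either of them.

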